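Sort lifted mosaic pieces into the studio trays

ROBOT

A 6-joint arm with a two-finger parallel gripper is mounted at the origin on the work surface. World frame = base frame: x ahead of the robot, y to its left, z up, the work surface at z = 0. Lengths are in mm, angles in rad, forces in N, time in s.
With the tool pointing down it reaches from about 350 to 975 mm from the base axis. Payload 7.1 kg.
Tool frame: the origin (TCP) lies midway between the tips of the shut fingers; the grasp point (between the pads) lies ctrl.grip_point_offset behind it (ctrl.grip_point_offset is the distance from the TCP to the grasp point, in mm); z points along the fingers, y is the line along which they close (so a half turn about z gives the same grasp; the last joint's range is limited). The gripper opens to 88 mm and grips with 3 to 60 N. Pads are 20 mm wide; open, the fingers measure 115 mm over their backs; the gripper's body (75 mm by 178 mm) begins 61 mm behind the grasp point.
Start: joints at [1.086, 0.423, 1.63, -0, 1.089, -0.019], TCP at [280.678, 558.412, 194.875] pointing down, gripper open.
Joint ranges: [-3, 3], [-0.9, 2.11], [0.09, 2.58], [-1.31, 4.45], [0.11, 2.69], [-2.54, 2.54]. Speed limits (rad/s): [2.39, 2.39, 3.01, 3.14, 3.14, 3.14].

INTERFACE

Orientations are given as a rotation vector (axis times angle).
In Python, from workcell import ctrl gives the robot as it stands.
- The arm moves only by the tool apply_moves, never from a script. Its argument "targets" is a list of rows, each an object of numbers: "tx", "ty", "tz": the shift along the world's x, y, z in m; "spin": the turn about the world's z in degrees. In form: [{"tx": .., "ty": .., "tz": .., "spin": ..}, ...]. A call has exactly 8 rows; each row is the pose to reach, as a shift and turn from the pose commanded when the call began; what a row does not reach only later rows make up. A row lasts 1/10 s, in which the tool goes at most 50 mm and 8.59 degrees, less where a joint would pass 70% of its speed; a pose out of reach is approached as far as the arm can. A call with a gripper value outside its range is refused whole. "gripper" is the closure, from -1 (fully open) to 1 (shut), set as the call begins (left out, the last holds). The fingers move at their own pace and stop on an object; the grip force is fixed at half the most. Time passes only in rows, so rows that repeat a pose let the fingers close, or fill a call up. It gives the time, the measured TCP pose, the force, the opening and the grip force at its end, in the units of the state.
- ctrl.get_obs(): the state, without advancing time (a new reading comes with each control period).
- ctrl.get_image(name): name is "scene" or "top"; returns the picture (420x560x3 uint8, red, green, blue); there is no depth.
- ctrl.get_calibration(name): a dict with "fov_y" (degrees; the focal length in pixels is half the picture's height over the tangent of half this angle, whatever the lens; pixels are square), "cx", "cy" (the principal point, pixels), "rvec" (rotation vector, rad) and "tvec" (3), from world to camera coordinates, as OpenCV has them. Camera axes: x right, y down, z forward; pixel columns grow to the right and rows downward; lengths in mm; the calibration is good to about 2 mm. A picture is of the moment at which its call begins. get_calibration takes no time and is no camera call.
- ctrl.close_job(): hands the job in; it is judged then, once.
Trained networks look in the newest picture that a camera, given by its name, has taken for a name from the list of things; names that differ only in an ending like _2 or _b are one class to them, and where a whole thing is asked for, a point or a joint stands for the part that bears it (a point fixed in the world has none). Each returns a list of dicts, best first, with "score" (0 to 1); they miss things now and then, are a little off and sometimes report something else, mostly with a low value. They report only what shows in the picture. A call takes as long as a camera call.
- ctrl.outline_of(name, camera): "pixels" (420x560 bool, what is visible of it) and "box" ([left, top, right, bottom] in pixels, round what is visible of it).
- ctrl.pinpoint(name, camera): "uv" ([column, row] in pixels: a listed point, or the origin of a listed thing).
The state is a dict: "t": time; "qpos": joint angles; "qvel": joint speeds; "joint_torque": joint torques, N m; "ee_pos": TCP position; "orientation": TCP orientation; "ft_force": force on the tool from outside, world axes, zero at the start; "moment": the same for the moment, N m; "width": finger opening in mm; "grasp_force": force on a finger pad.
Only numpy, scipy, OpenCV 4.12 (cv2) and the standard library are available. Lean on these libraries where they do the work, as an engineer would, in place of code of your own. Each camera call takes 0.05 s, during which the arm holds its last target. There are 200 camera calls.

TASK

Sort the five loose stone pieces lifted from the mosaic into the three grey trays by shape: both long strips into the oblong tray, both square tiles into the square tray, and the round piece into the round dish. Each must lie flat on its tray's floor, not on another piece or on a rim. The stone is brittle, so set each piece down rather than dropping it, and leave the two small jars standing among them undisturbed.

Things in the scene. Friction and masses are not known exactly. Their poses are not given: they have to be found in the camera images.
- strip_a: Long border strip, 96 mm long (its x) by 24 mm wide (its y) by 14 mm thick, about 80 g; one of two alike; all five pieces are of the same dull olive-tan stone, 14 mm thick, and start lying flat on the bench. Origin: centre of the underside; z up.
- strip_b: Long border strip, 96 mm long (its x) by 24 mm wide (its y) by 14 mm thick, about 80 g; one of two alike; all five pieces are of the same dull olive-tan stone, 14 mm thick, and start lying flat on the bench. Origin: centre of the underside; z up.
- square_a: Square tile, 42 x 42 mm (sides along x and y) by 14 mm thick, about 60 g; one of two alike; all five pieces are of the same dull olive-tan stone, 14 mm thick, and start lying flat on the bench. Origin: centre of the underside; z up.
- square_b: Square tile, 42 x 42 mm (sides along x and y) by 14 mm thick, about 60 g; one of two alike; all five pieces are of the same dull olive-tan stone, 14 mm thick, and start lying flat on the bench. Origin: centre of the underside; z up.
- roundel: Round piece: a disc 46 mm across and 14 mm thick, about 56 g; all five pieces are of the same dull olive-tan stone, 14 mm thick, and start lying flat on the bench. Origin: centre of the underside; z up.
- oblong_tray: Oblong open tray for the strips, 98 mm (its x) by 248 mm (its y) outside, 90 by 240 mm inside, room for the two strips end to end along y; 18 mm high, walls 4 mm thick, floor 4 mm thick (so a piece lying flat inside has its underside 4 mm above the bench). It is fixed to the bench, dark grey, open and empty at the start. Origin: centre of its underside; z up.
- square_tray: Square open tray for the square tiles, 143 by 143 mm outside, 135 by 135 mm inside, sides along x and y; 18 mm high, walls 4 mm thick, floor 4 mm thick (so a piece lying flat inside has its underside 4 mm above the bench). It is fixed to the bench, dark grey, open and empty at the start. Origin: centre of its underside; z up.
- round_dish: Round open dish for the round piece, 128 mm across outside, 120 mm inside; 18 mm high, walls 4 mm thick, floor 4 mm thick (so a piece lying flat inside has its underside 4 mm above the bench). It is fixed to the bench, dark grey, open and empty at the start. Origin: centre of its underside; z up.
- glue_jar: Black-capped small upright jar, 26 mm across and 36 mm high, standing loose among the pieces; to be left alone. Origin: centre of its underside. Other things between the robot and the trays are at most 55 mm high; taller equipment, up to 180 mm, stands only along the bench's edges.
- wax_jar: Steel-capped small upright jar, 26 mm across and 36 mm high, standing loose among the pieces; to be left alone. Origin: centre of its underside.

How it is judged (in metres and radians):
At the end, for the whole second after the job is handed in: Both strips in the oblong tray, both square tiles in the square tray and the round piece in the round dish: each piece's centre inside its tray's inner walls, its underside within 5 mm of the tray floor, tilted less than 0.1 rad, at rest (x of strip_a in the frame of oblong_tray between -0.045 and 0.045 m and y of strip_a in the frame of oblong_tray between -0.12 and 0.12 m and z of each of strip_a, strip_b in the frame of oblong_tray below 0.009 m and angle between each of strip_a, strip_b, square_a, square_b, roundel's own z axis and vertical below 0.1 rad and linear speed of each of strip_a, strip_b, square_a, square_b, roundel below 0.02 m/s and angular speed of each of strip_a, strip_b, square_a, square_b, roundel below 0.2 rad/s and x of strip_b in the frame of oblong_tray between -0.045 and 0.045 m and y of strip_b in the frame of oblong_tray between -0.12 and 0.12 m and x of square_a in the frame of square_tray between -0.0675 and 0.0675 m and y of square_a in the frame of square_tray between -0.0675 and 0.0675 m and z of each of square_a, square_b in the frame of square_tray below 0.009 m and x of square_b in the frame of square_tray between -0.0675 and 0.0675 m and y of square_b in the frame of square_tray between -0.0675 and 0.0675 m and horizontal distance between roundel and round_dish below 0.06 m and z of roundel in the frame of round_dish below 0.009 m); the robot touches nothing.
It fails at once if a stone piece is dropped: falls out of the fingers faster than 0.7 m/s (a fall of about 25 mm) ((linear speed of strip_a above 0.7 m/s and contact force between the fingers and strip_a below 0.3 N) or (linear speed of strip_b above 0.7 m/s and contact force between the fingers and strip_b below 0.3 N) or (linear speed of square_a above 0.7 m/s and contact force between the fingers and square_a below 0.3 N) or (linear speed of square_b above 0.7 m/s and contact force between the fingers and square_b below 0.3 N) or (linear speed of roundel above 0.7 m/s and contact force between the fingers and roundel below 0.3 N)).
It fails at once if a jar is shifted by more than 20 mm or knocked over (distance of any of glue_jar, wax_jar from where it was at the start of the episode above 0.02 m or angle between any of glue_jar, wax_jar's own z axis and vertical above 0.5 rad).
It also fails if it takes over 112 s, if anything falls off the work surface, if the arm or the gripper's body presses on something with over 40 N, if the wrist force passes 120 N, or if a joint passes its speed limit or range.

## Working session

There is one attempt and no reset: what is moved stays moved. The work goes in short steps, Python scripts to look and compute and a tool call to move; the robot and the scene stay as the last step left them, time stands still between calls to the robot, and variables do not carry over. Pictures are saved under pics/ and viewed, at most 14 in all, crops included, and the job is handed in when it is done.

Besides the shell and the picture viewer there is one more tool, called after ">>>" by a JSON object that holds its "api" and its "payload". apply_moves: Moves the arm, as the interface text tells. Its arguments: {"type":"object","properties":{"targets":{"type":"array"},"gripper":{"type":"number"}},"required":["targets"]}

```bash
mkdir -p pics; ls; python3 - <<'E'
from workcell import ctrl
import cv2
for n in("top","scene"):
    cv2.imwrite(f"pics/{n}0.png",ctrl.get_image(n)[:,:,::-1]); print(n,ctrl.get_calibration(n))
print(ctrl.get_obs(),ctrl.grip_point_offset)
for n in["strip_a","square_a","roundel","oblong_tray","square_tray","round_dish","glue_jar","wax_jar"]:
    print(n,[(d['box'],round(d['score'],2)) for d in ctrl.outline_of(n,"top")],[(d['uv'],round(d['score'],2)) for d in ctrl.pinpoint(n,"top")])
E
```

```text
pics
top {'fov_y': 56.810243639287606, 'cx': 276.3696920908584, 'cy': 208.43213399472677, 'rvec': array([ 2.1657638 , -2.13720539,  0.16101823]), 'tvec': array([-19.18526618, 487.24219914, 885.68696877])}
scene {'fov_y': 54.70770712325235, 'cx': 279.08218114775315, 'cy': 217.9822924893863, 'rvec': array([ 2.26287927,  0.82375799, -0.34853162]), 'tvec': array([-380.64988136, -221.97561312, 1039.43049803])}
{'t': 0.1, 'qpos': array([ 1.08598539e+00,  4.23744638e-01,  1.63058816e+00,  4.67729824e-06,
        1.08859015e+00, -1.89996599e-02]), 'qvel': array([-0.00095384,  0.0001568 , -0.00278447, -0.00195893, -0.00028563,
       -0.0005329 ]), 'joint_torque': array([-1.27185940e-04, -5.45611382e+01, -2.74325877e+01,  6.45252387e-02,
        1.87390664e-02, -1.49131148e-05]), 'ee_pos': array([280.44901598, 557.96009079, 194.20179021]), 'orientation': array([-7.25023148e-01, -3.05644128e+00,  2.02183146e-03]), 'ft_force': array([0.02325501, 0.4992045 , 0.53759339]), 'moment': array([-0.02567493,  0.00264774, -0.01238691]), 'grasp_force': 0.0, 'width': 87.61210164530536} 18.700000000000003
strip_a [([317.4, 219.9, 343.4, 261.6], 0.85), ([389.7, 254.8, 400.5, 290.5], 0.69)] [([325.6, 236.6], 0.91), ([395.2, 270.4], 0.87)]
square_a [([255.0, 207.6, 276.8, 229.6], 0.82), ([196.1, 223.8, 215.7, 246.5], 0.72), ([388.7, 252.0, 401.9, 289.9], 0.23)] [([207.1, 232.1], 0.87), ([263.6, 218.2], 0.54)]
roundel [([134.8, 261.2, 156.1, 280.8], 0.51)] [([146.1, 270.8], 0.71), ([327.6, 237.7], 0.66)]
oblong_tray [([93.1, 154.7, 202.6, 195.6], 0.7)] [([147.8, 178.0], 0.97)]
square_tray [([239.1, 111.0, 307.7, 178.1], 0.82)] [([270.9, 146.7], 0.66)]
round_dish [([232.2, 229.1, 243.8, 242.9], 0.68), ([368.7, 154.3, 426.6, 209.6], 0.64)] [([399.1, 181.5], 0.58), ([237.3, 235.4], 0.49)]
glue_jar [([297.0, 231.0, 310.7, 238.7], 0.42)] [([301.1, 234.4], 0.62)]
wax_jar [] [([238.9, 239.4], 0.57)]
```

View pics/top0.png

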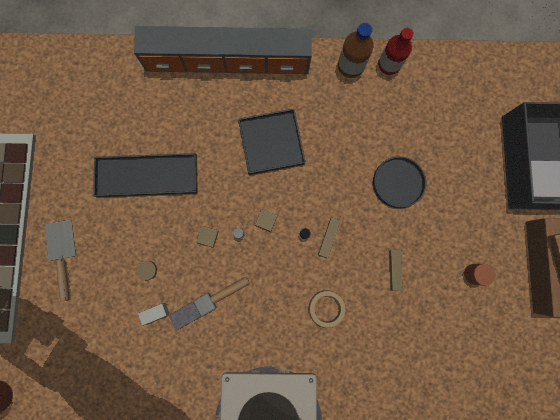

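View pics/scene0.png

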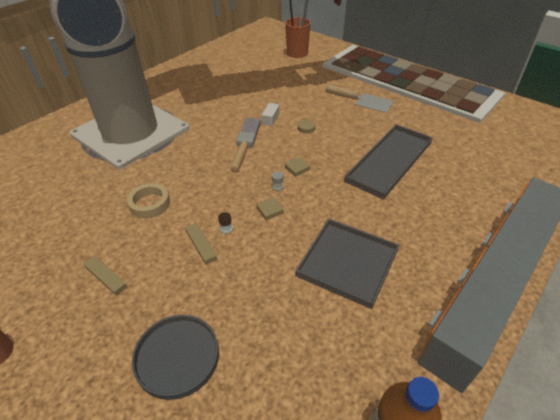

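The top view shows:
- **Strips:** (328,237) and (395,270).
- **Squares:** (207,237) and (266,220).
- **Roundel:** (147,270).
- **Jars:** steel-capped at (238,234), black-capped at (305,234).
- **Trays:** oblong at (146,176), square at (271,142), dish at (399,182).

The scene view agrees with this layout.

```bash
cat > h.py <<'E'
from workcell import ctrl
import cv2, numpy as np
def K(c):
    f=210/np.tan(np.radians(c['fov_y']/2)); return np.array([[f,0,c['cx']],[0,f,c['cy']],[0,0,1]])
def back(uv,z,cam):
    c=ctrl.get_calibration(cam); R=cv2.Rodrigues(c['rvec'])[0]
    o=-R.T@c['tvec']; uv=np.atleast_2d(uv).astype(float)
    d=np.c_[uv,np.ones(len(uv))]@np.linalg.inv(K(c)).T@R
    return (o+d*((z-o[2])/d[:,2])[:,None])[:,:2]
def rect(d,z,cam):
    "min-area rectangle of a mask's outline in the plane z: centre, sides, long-side angle"
    m=d['pixels'].astype(np.uint8)
    cs=max(cv2.findContours(m,cv2.RETR_EXTERNAL,cv2.CHAIN_APPROX_NONE)[0],key=cv2.contourArea)
    w=back(cs[:,0],z,cam)
    (x,y),(a,b),t=cv2.minAreaRect(w.astype(np.float32))
    if a<b:a,b,t=b,a,t+90
    q=back(np.argwhere(d['pixels'])[:,::-1],z,cam).mean(0)
    return np.round([x,y,a,b,(t+90)%180-90,*q],1)
def yaw():
    o=ctrl.get_obs(); R=cv2.Rodrigues(o['orientation'])[0]
    return o,np.degrees(np.arctan2(R[1,1],R[0,1]))  # direction of closing axis
E
python3 - <<'E'
from h import *
for cam in("top","scene"):
  ctrl.get_image(cam)
  for n,z in[("strip_a",12),("square_a",12),("roundel",12),("oblong_tray",18),("square_tray",18),("round_dish",18),("glue_jar",30),("wax_jar",30)]:
    for d in ctrl.outline_of(n,cam):
        print(cam,n,round(d['score'],2),rect(d,z,cam).tolist())
    z=0
    print('   pin',[(np.round(back(d['uv'],z,cam)[0]).tolist(),round(d['score'],2)) for d in ctrl.pinpoint(n,cam)])
print(yaw()[1])
print('jars by hand',back([[238,234],[305,234]],36,"top"),back([[278,185],[226,228]],0,"scene"))
c=ctrl.get_calibration("top")
print('tcp px',cv2.projectPoints(np.array([[280.,558,195]]),c['rvec'],c['tvec'],K(c),None)[0])
E
```

```text
top strip_a 0.65 [347.9, -299.7, 96.8, 28.6, -1.6, 346.8, -298.9]
top strip_a 0.61 [422.6, -140.3, 96.4, 25.7, -17.9, 422.9, -140.9]
   pin [([422.0, -139.0], 0.94), ([334.0, -300.0], 0.82)]
top square_a 0.9 [422.3, 153.0, 43.6, 41.6, 73.8, 422.7, 153.2]
top square_a 0.72 [462.6, 12.2, 44.7, 44.2, -20.9, 462.7, 12.2]
   pin [([430.0, 157.0], 0.79), ([478.0, 16.0], 0.71)]
top roundel 0.74 [339.2, 291.8, 47.7, 42.1, -89.3, 339.1, 292.5]
   pin [([426.0, 149.0], 0.61), ([335.0, 294.0], 0.6), ([428.0, -82.0], 0.43)]
top oblong_tray 0.75 [568.4, 308.4, 249.0, 100.9, -87.1, 568.3, 308.1]
top oblong_tray 0.29 [461.3, 12.0, 41.7, 40.7, -21.1, 461.1, 12.2]
   pin [([571.0, 307.0], 0.69)]
top square_tray 0.9 [657.9, 1.8, 152.4, 151.7, -79.0, 658.7, 1.7]
   pin [([662.0, 7.0], 0.83), ([342.0, -308.0], 0.68)]
top round_dish 0.58 [559.3, -313.6, 131.0, 126.3, -44.6, 559.8, -312.7]
   pin [([559.0, -311.0], 0.97)]
top glue_jar 0.66 [428.7, -79.4, 25.2, 23.3, -44.6, 428.6, -79.3]
top glue_jar 0.49 [420.5, 149.3, 42.7, 40.7, 73.8, 420.5, 149.3]
   pin [([434.0, -77.0], 0.64)]
top wax_jar 0.3 [421.4,
[... 766 characters left out ...]
ay 0.71 [430.4, -143.9, 105.2, 26.9, -18.4, 432.1, -144.8]
scene square_tray 0.64 [663.1, -1.8, 156.2, 143.5, -78.1, 666.4, -6.5]
   pin [([668.0, -2.0], 0.87)]
scene round_dish 0.96 [566.3, -314.6, 132.8, 125.7, -0.2, 568.2, -317.3]
   pin [([565.0, -315.0], 0.66)]
scene glue_jar 0.65 [438.8, -85.1, 54.6, 24.6, -38.7, 438.8, -85.7]
   pin [([426.0, -79.0], 0.61), ([567.0, -313.0], 0.19)]
scene wax_jar 0.75 [437.2, 68.4, 60.8, 23.6, -50.1, 437.7, 68.3]
   pin [([428.0, 77.0], 0.51), ([567.0, -315.0], 0.23)]
63.31438917982528
jars by hand [[425.5159082   76.40472907]
 [427.60748592 -80.63828649]] [[425.65757098  83.17049185]
 [428.85205443 -79.24931766]]
tcp px [[[-28.50290989 301.66014074]]]
```

>>> {"api": "apply_moves", "payload": {"targets": [{"tx":0.005,"ty":-0.02,"tz":-0.005,"spin":0},{"tx":0.013,"ty":-0.06,"tz":-0.02,"spin":0},{"tx":0.023,"ty":-0.105,"tz":-0.04,"spin":0},{"tx":0.033,"ty":-0.15,"tz":-0.06,"spin":0},{"tx":0.043,"ty":-0.195,"tz":-0.08,"spin":0},{"tx":0.052,"ty":-0.235,"tz":-0.095,"spin":0},{"tx":0.057,"ty":-0.26,"tz":-0.105,"spin":0},{"tx":0.0583,"ty":-0.2664,"tz":-0.105,"spin":0}], "gripper": -1}}

```text
t: 3.4
ee_pos: [338.1, 289.1, 88.8]
orientation: [-0.728, -3.054, 0.004]
ft_force: [-1.1, -0.1, 0.7]
width: 87.8
grasp_force: 0.0
```

>>> {"api": "apply_moves", "payload": {"targets": [{"tx":0,"ty":0,"tz":-0.01,"spin":0},{"tx":0,"ty":0,"tz":-0.03,"spin":0},{"tx":0,"ty":0,"tz":-0.05,"spin":0},{"tx":0,"ty":0,"tz":-0.065,"spin":0},{"tx":0,"ty":0,"tz":-0.075,"spin":0},{"tx":0,"ty":0,"tz":-0.081,"spin":0},{"tx":0,"ty":0,"tz":-0.085,"spin":0},{"tx":0,"ty":0,"tz":-0.085,"spin":0}]}}

```text
t: 4.2
ee_pos: [339.0, 292.4, 4.7]
orientation: [0.725, 3.057, 0.0]
ft_force: [0.9, -0.1, 0.1]
width: 87.6
grasp_force: 0.0
```

```bash
python3 - <<'E'
from h import *
a=ctrl.get_image("top")[200:340,60:260,::-1]; b=ctrl.get_image("scene")[60:200,220:420,::-1]
cv2.imwrite("pics/g1.png",cv2.resize(np.hstack([a,b]),(800,280)))
o,y=yaw();print(o['ee_pos'],y)
E
```

```text
[339.24033325 292.35452012   5.21466275] 63.31498109827127
```

View pics/g1.png

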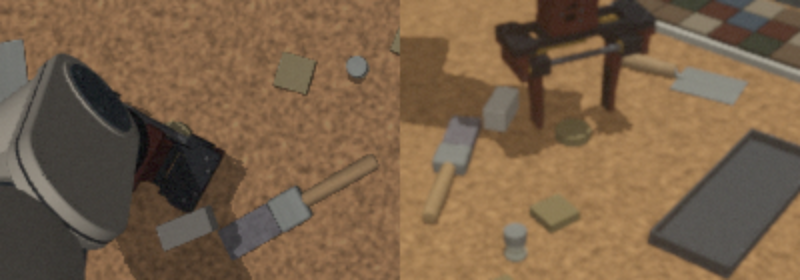

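The crop shows the roundel near the finger gap, but its centre looks about 8 px off toward the scene camera. I'll check that by projecting the points.

```bash
python3 - <<'E'
from h import *
im=ctrl.get_image("scene")[:,:,::-1].copy(); c=ctrl.get_calibration("scene")
for d in ctrl.outline_of("roundel","scene"): print(d['score'],d['box'],rect(d,12,"scene"))
P=lambda p:cv2.projectPoints(np.array(p,float).reshape(-1,3),c['rvec'],c['tvec'],K(c),None)[0].reshape(-1,2)
e=np.array([339.2,292.4,5]);u=np.array([.449,.893,0])*44;w=np.array([-.893,.449,0])*10
print(P([e,e+u,e-u]))
im=cv2.resize(im[80:180,260:400],None,fx=5.7,fy=5.7,interpolation=cv2.INTER_CUBIC)
for p,col in[(e,(0,0,255)),(e+u,(255,0,0)),(e-u,(255,0,0))]:
    q=(P(p)[0]-[260,80])*5.7; cv2.circle(im,tuple(int(v) for v in q),4,col,-1)
t=np.linspace(0,6.28,40); r=np.c_[339.2+23*np.cos(t),292.4+23*np.sin(t),0*t+14]
cv2.polylines(im,[((P(r)-[260,80])*5.7).astype(np.int32)],True,(0,255,0))
cv2.imwrite("pics/g2.png",im)
E
```

```text
0.61 [295.5, 116.0, 315.9, 133.0] [343.9 290.7  58.2  43.3 -51.5 343.4 290.4]
[[305.41784976 126.77233544]
 [320.85624945 122.79324063]
 [289.63389779 130.84049292]]
```

View pics/g2.png

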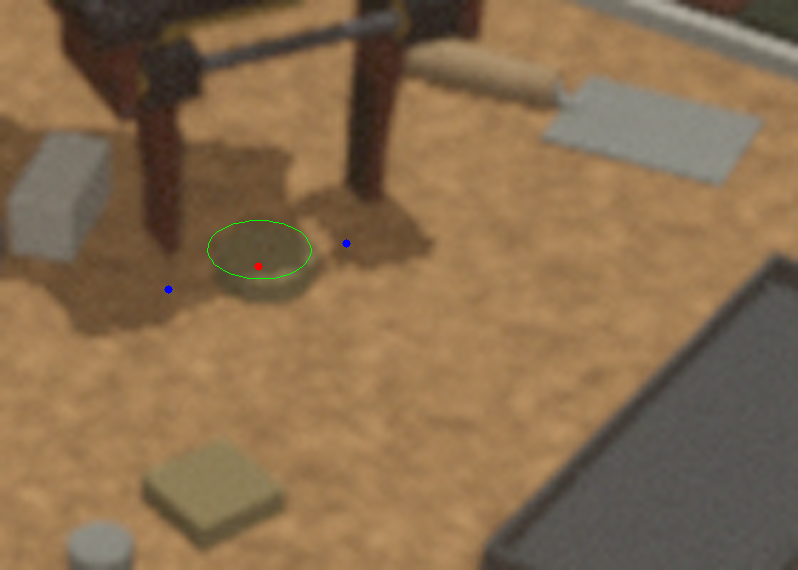

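The roundel matches its measured place (green ring), but the open fingertips ride higher than the TCP (about 39 enlarged pixels above the predicted spots). I'll half-close the gripper and measure tip height against opening.

>>> {"api": "apply_moves", "payload": {"targets": [{"tx":0,"ty":0,"tz":0,"spin":0},{"tx":0,"ty":0,"tz":0,"spin":0},{"tx":0,"ty":0,"tz":0,"spin":0},{"tx":0,"ty":0,"tz":0,"spin":0},{"tx":0,"ty":0,"tz":0,"spin":0},{"tx":0,"ty":0,"tz":0,"spin":0},{"tx":0,"ty":0,"tz":0,"spin":0},{"tx":0,"ty":0,"tz":0,"spin":0}], "gripper": -0.3}}

```text
t: 5.2
ee_pos: [339.0, 292.0, 4.9]
orientation: [-0.725, -3.057, 0.0]
ft_force: [-0.3, 0.8, 0.5]
width: 57.2
grasp_force: 0.0
```

```bash
python3 - <<'E'
from h import *
im=ctrl.get_image("scene")[:,:,::-1].copy(); c=ctrl.get_calibration("scene"); o=ctrl.get_obs()
P=lambda p:cv2.projectPoints(np.array(p,float).reshape(-1,3),c['rvec'],c['tvec'],K(c),None)[0].reshape(-1,2)
im=cv2.resize(im[80:180,260:400],None,fx=5.7,fy=5.7,interpolation=cv2.INTER_CUBIC)
h=o['width']/2
for s in(-1,1):
  for dz in(0,5,10,15,20):
    e=o['ee_pos']+np.array([.449,.893,0])*h*s+[0,0,dz]
    q=(P(e)[0]-[260,80])*5.7; cv2.circle(im,tuple(int(v) for v in q),3,(0,0,255-12*dz),-1)
cv2.imwrite("pics/g3.png",im);print(o['width'],o['ee_pos'])
E
```

```text
56.66174299320778 [338.96069197 292.00442425   4.84249212]
```

View pics/g3.png

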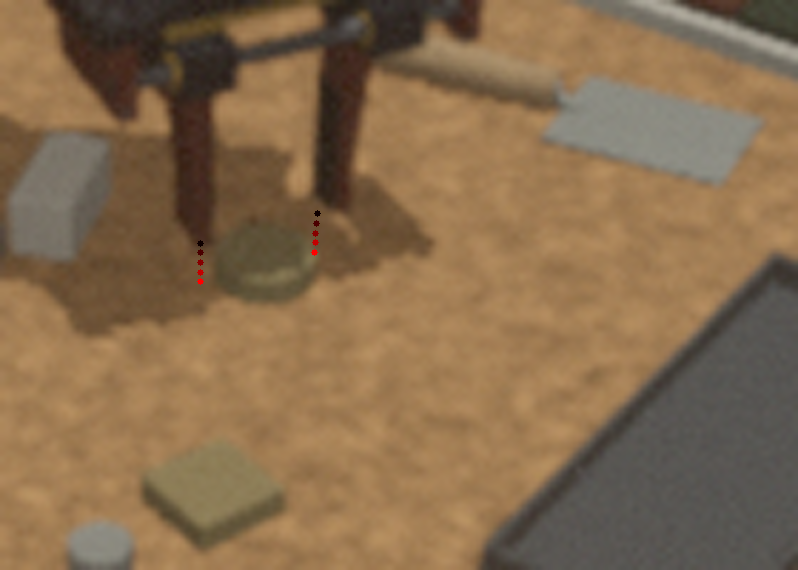

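The fingers move parallel, and the tips sit about 20 mm above the predicted dots. That could be height or a sideways offset, so I'll overlay the predicted gripper body in the top view.

```bash
python3 - <<'E'
from h import *
cam="top"
im=ctrl.get_image(cam)[:,:,::-1].copy(); c=ctrl.get_calibration(cam); o=ctrl.get_obs()
P=lambda p:cv2.projectPoints(np.array(p,float).reshape(-1,3),c['rvec'],c['tvec'],K(c),None)[0].reshape(-1,2)
im=cv2.resize(im[200:340,60:240],None,fx=4.2,fy=4.2,interpolation=cv2.INTER_CUBIC)
u=np.array([.449,.893,0]);w=np.array([-.893,.449,0])
for z,col in((80,(0,0,255)),(130,(0,255,255))):
  r=np.array([o['ee_pos']+u*a+w*b+[0,0,z] for a,b in((89,37.5),(-89,37.5),(-89,-37.5),(89,-37.5))])
  cv2.polylines(im,[((P(r)-[60,200])*4.2).astype(np.int32)],True,col)
t=np.linspace(0,6.28,40); r=np.c_[339.2+23*np.cos(t),292.4+23*np.sin(t),0*t+14]
cv2.polylines(im,[((P(r)-[60,200])*4.2).astype(np.int32)],True,(0,255,0))
cv2.imwrite("pics/g4.png",im)
E
```

```text
(no output)
```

View pics/g4.png

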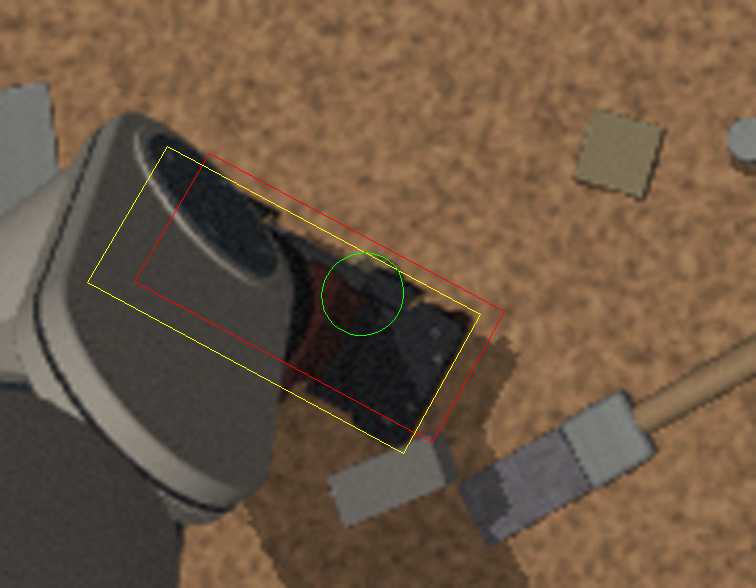

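In the top view the body lines up with its predicted xy, so the discrepancy is height: the tips are above the stated TCP. I'll go down gently while watching force.

>>> {"api": "apply_moves", "payload": {"targets": [{"tx":0,"ty":0,"tz":-0.001,"spin":0},{"tx":0,"ty":0,"tz":-0.002,"spin":0},{"tx":0,"ty":0,"tz":-0.003,"spin":0},{"tx":0,"ty":0,"tz":-0.004,"spin":0},{"tx":0,"ty":0,"tz":-0.004,"spin":0},{"tx":0,"ty":0,"tz":-0.004,"spin":0},{"tx":0,"ty":0,"tz":-0.004,"spin":0},{"tx":0,"ty":0,"tz":-0.004,"spin":0}]}}

```text
t: 6.1
ee_pos: [339.0, 292.0, 0.9]
orientation: [0.725, 3.057, 0.0]
ft_force: [0.2, -0.4, 0.6]
width: 57.1
grasp_force: 0.0
```

>>> {"api": "apply_moves", "payload": {"targets": [{"tx":0,"ty":0,"tz":-0.0005,"spin":0},{"tx":0,"ty":0,"tz":-0.001,"spin":0},{"tx":0,"ty":0,"tz":-0.0015,"spin":0},{"tx":0,"ty":0,"tz":-0.002,"spin":0},{"tx":0,"ty":0,"tz":-0.002,"spin":0},{"tx":0,"ty":0,"tz":-0.002,"spin":0},{"tx":0,"ty":0,"tz":-0.002,"spin":0},{"tx":0,"ty":0,"tz":-0.002,"spin":0}]}}

```text
t: 6.9
ee_pos: [339.0, 292.0, -1.1]
orientation: [0.725, 3.057, 0.0]
ft_force: [-0.2, -0.5, 0.4]
width: 57.2
grasp_force: 0.0
```

The TCP reads -1.1 mm with no contact, which confirms that the tips sit higher than stated. I'll continue down.

>>> {"api": "apply_moves", "payload": {"targets": [{"tx":0,"ty":0,"tz":-0.001,"spin":0},{"tx":0,"ty":0,"tz":-0.002,"spin":0},{"tx":0,"ty":0,"tz":-0.003,"spin":0},{"tx":0,"ty":0,"tz":-0.004,"spin":0},{"tx":0,"ty":0,"tz":-0.005,"spin":0},{"tx":0,"ty":0,"tz":-0.006,"spin":0},{"tx":0,"ty":0,"tz":-0.006,"spin":0},{"tx":0,"ty":0,"tz":-0.006,"spin":0}]}}

```text
t: 7.7
ee_pos: [338.9, 292.0, -7.2]
orientation: [-0.725, -3.057, 0.0]
ft_force: [-0.2, 0.3, -0.9]
width: 57.2
grasp_force: 0.0
```

```bash
python3 - <<'E'
from h import *
im=ctrl.get_image("scene")[:,:,::-1].copy(); c=ctrl.get_calibration("scene"); o=ctrl.get_obs()
P=lambda p:cv2.projectPoints(np.array(p,float).reshape(-1,3),c['rvec'],c['tvec'],K(c),None)[0].reshape(-1,2)
im=cv2.resize(im[90:160,260:350],None,fx=8,fy=8,interpolation=cv2.INTER_CUBIC)
h=o['width']/2+5
for s in(-1,1):
  for z in(0,5,10,15):
    e=np.array([339,292,z])+np.array([.449,.893,0])*h*s-np.array([-.893,.449,0])*10
    q=(P(e)[0]-[260,90])*8; cv2.circle(im,tuple(int(v) for v in q),3,(0,0,255-15*z),-1)
cv2.imwrite("pics/g5.png",im);print(o['width'],o['ee_pos'],o['ft_force'])
E
```

```text
57.11370542486912 [338.99590195 292.01236167  -7.11743543] [ 0.3629389  -0.53729551 -0.38421729]
```

View pics/g5.png

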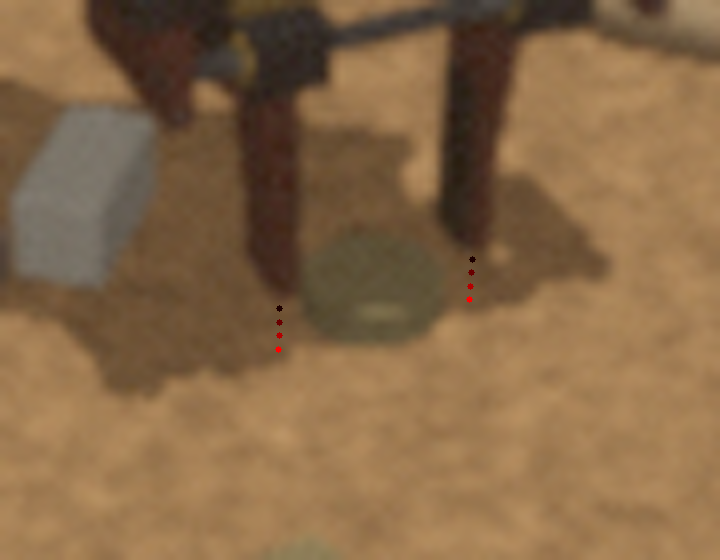

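The tips still look about 17 mm above the bench at TCP z = -7. I'll keep lowering in small steps.

>>> {"api": "apply_moves", "payload": {"targets": [{"tx":0,"ty":0,"tz":-0.001,"spin":0},{"tx":0,"ty":0,"tz":-0.002,"spin":0},{"tx":0,"ty":0,"tz":-0.003,"spin":0},{"tx":0,"ty":0,"tz":-0.004,"spin":0},{"tx":0,"ty":0,"tz":-0.005,"spin":0},{"tx":0,"ty":0,"tz":-0.006,"spin":0},{"tx":0,"ty":0,"tz":-0.006,"spin":0},{"tx":0,"ty":0,"tz":-0.006,"spin":0}]}}

```text
t: 8.55
ee_pos: [339.0, 292.0, -13.2]
orientation: [-0.725, -3.057, 0.0]
ft_force: [0.3, -1.0, -0.9]
width: 57.6
grasp_force: 0.0
```

>>> {"api": "apply_moves", "payload": {"targets": [{"tx":0,"ty":0,"tz":-0.0005,"spin":0},{"tx":0,"ty":0,"tz":-0.001,"spin":0},{"tx":0,"ty":0,"tz":-0.0015,"spin":0},{"tx":0,"ty":0,"tz":-0.002,"spin":0},{"tx":0,"ty":0,"tz":-0.002,"spin":0},{"tx":0,"ty":0,"tz":-0.002,"spin":0},{"tx":0,"ty":0,"tz":-0.002,"spin":0},{"tx":0,"ty":0,"tz":-0.002,"spin":0}]}}

```text
t: 9.35
ee_pos: [339.0, 292.0, -15.1]
orientation: [0.725, 3.057, 0.0]
ft_force: [-0.6, 0.2, -0.3]
width: 57.4
grasp_force: 0.0
```

```bash
python3 - <<'E'
from h import *
im=ctrl.get_image("scene")[:,:,::-1].copy(); c=ctrl.get_calibration("scene"); o=ctrl.get_obs()
P=lambda p:cv2.projectPoints(np.array(p,float).reshape(-1,3),c['rvec'],c['tvec'],K(c),None)[0].reshape(-1,2)
im=cv2.resize(im[90:160,260:350],None,fx=8,fy=8,interpolation=cv2.INTER_CUBIC)
h=o['width']/2+5
for s in(-1,1):
  for z in(0,5,10,15):
    e=np.array([339,292,z])+np.array([.449,.893,0])*h*s-np.array([-.893,.449,0])*10
    q=(P(e)[0]-[260,90])*8; cv2.circle(im,tuple(int(v) for v in q),3,(0,0,255-15*z),-1)
cv2.imwrite("pics/g6.png",im);print(o['width'],o['ee_pos'],o['ft_force'])
E
```

```text
57.01590127995329 [338.98232299 292.01161034 -15.11449389] [-0.54004438 -0.71468316  0.60600291]
```

View pics/g6.png

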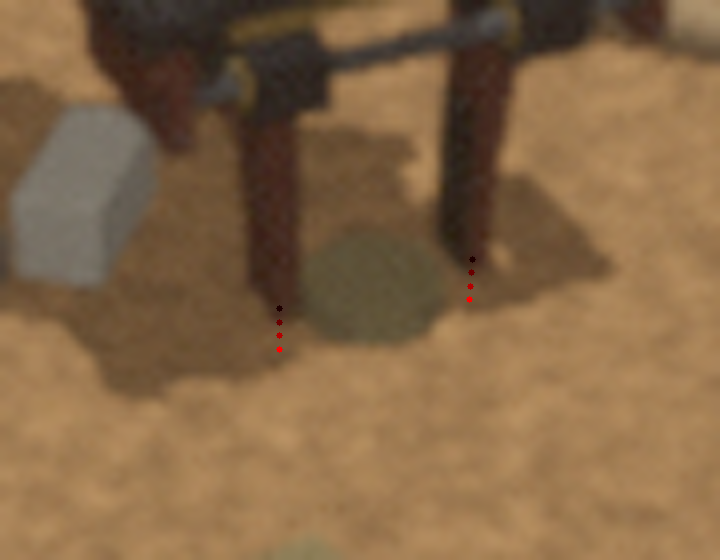

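The tips now look about 11 mm up, still with no contact force. I'll keep going down.

>>> {"api": "apply_moves", "payload": {"targets": [{"tx":0,"ty":0,"tz":-0.0005,"spin":0},{"tx":0,"ty":0,"tz":-0.001,"spin":0},{"tx":0,"ty":0,"tz":-0.0015,"spin":0},{"tx":0,"ty":0,"tz":-0.002,"spin":0},{"tx":0,"ty":0,"tz":-0.0025,"spin":0},{"tx":0,"ty":0,"tz":-0.003,"spin":0},{"tx":0,"ty":0,"tz":-0.003,"spin":0},{"tx":0,"ty":0,"tz":-0.003,"spin":0}]}}

```text
t: 10.2
ee_pos: [338.9, 292.0, -18.2]
orientation: [-0.725, -3.057, 0.0]
ft_force: [-1.0, 0.9, -0.5]
width: 57.4
grasp_force: 0.0
```

>>> {"api": "apply_moves", "payload": {"targets": [{"tx":0,"ty":0,"tz":-0.0005,"spin":0},{"tx":0,"ty":0,"tz":-0.001,"spin":0},{"tx":0,"ty":0,"tz":-0.0015,"spin":0},{"tx":0,"ty":0,"tz":-0.002,"spin":0},{"tx":0,"ty":0,"tz":-0.002,"spin":0},{"tx":0,"ty":0,"tz":-0.002,"spin":0},{"tx":0,"ty":0,"tz":-0.002,"spin":0},{"tx":0,"ty":0,"tz":-0.002,"spin":0}]}}

```text
t: 11.0
ee_pos: [339.0, 292.0, -20.1]
orientation: [0.725, 3.057, 0.0]
ft_force: [0.7, 0.3, -0.3]
width: 56.7
grasp_force: 0.0
```

>>> {"api": "apply_moves", "payload": {"targets": [{"tx":0,"ty":0,"tz":-0.0005,"spin":0},{"tx":0,"ty":0,"tz":-0.001,"spin":0},{"tx":0,"ty":0,"tz":-0.0015,"spin":0},{"tx":0,"ty":0,"tz":-0.002,"spin":0},{"tx":0,"ty":0,"tz":-0.002,"spin":0},{"tx":0,"ty":0,"tz":-0.002,"spin":0},{"tx":0,"ty":0,"tz":-0.002,"spin":0},{"tx":0,"ty":0,"tz":-0.002,"spin":0}]}}

```text
t: 11.8
ee_pos: [339.0, 292.0, -22.1]
orientation: [-0.725, -3.057, 0.0]
ft_force: [-0.1, 0.3, -0.0]
width: 57.4
grasp_force: 0.0
```

```bash
python3 - <<'E'
from h import *
im=ctrl.get_image("scene")[:,:,::-1].copy(); o=ctrl.get_obs()
im=cv2.resize(im[90:160,260:350],None,fx=8,fy=8,interpolation=cv2.INTER_CUBIC)
cv2.imwrite("pics/g7.png",im);print(o['width'],o['ee_pos'],o['ft_force'])
E
```

```text
57.16384595916041 [339.00949069 292.06451298 -22.09013409] [-0.00189742  0.08059884  0.35997033]
```

View pics/g7.png

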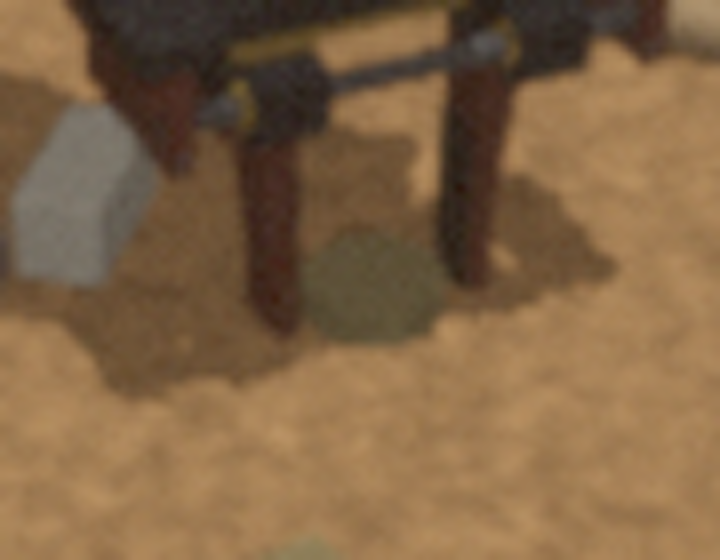

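The tips are now beside the roundel, about 5 mm above the bench. Closing the gripper and lifting a little to check.

>>> {"api": "apply_moves", "payload": {"targets": [{"tx":0,"ty":0,"tz":0,"spin":0},{"tx":0,"ty":0,"tz":0,"spin":0},{"tx":0,"ty":0,"tz":0,"spin":0},{"tx":0,"ty":0,"tz":0,"spin":0},{"tx":0,"ty":0,"tz":0,"spin":0},{"tx":0,"ty":0,"tz":0,"spin":0},{"tx":0,"ty":0,"tz":0,"spin":0},{"tx":0,"ty":0,"tz":0,"spin":0}], "gripper": 1}}

```text
t: 12.65
ee_pos: [339.0, 292.0, -22.1]
orientation: [0.725, 3.057, 0.0]
ft_force: [0.4, 1.1, 0.3]
width: 45.3
grasp_force: 30.0
```

>>> {"api": "apply_moves", "payload": {"targets": [{"tx":0,"ty":0,"tz":0.003,"spin":0},{"tx":0,"ty":0,"tz":0.006,"spin":0},{"tx":0,"ty":0,"tz":0.009,"spin":0},{"tx":0,"ty":0,"tz":0.012,"spin":0},{"tx":0,"ty":0,"tz":0.015,"spin":0},{"tx":0,"ty":0,"tz":0.015,"spin":0},{"tx":0,"ty":0,"tz":0.015,"spin":0},{"tx":0,"ty":0,"tz":0.015,"spin":0}]}}

```text
t: 13.45
ee_pos: [338.9, 292.0, -7.2]
orientation: [-0.725, -3.057, 0.0]
ft_force: [-0.6, 0.4, 0.1]
width: 44.8
grasp_force: 30.0
```

```bash
python3 - <<'E'
from h import *
im=ctrl.get_image("scene")[:,:,::-1].copy(); o=ctrl.get_obs()
im=cv2.resize(im[90:160,260:350],None,fx=8,fy=8,interpolation=cv2.INTER_CUBIC)
cv2.imwrite("pics/g8.png",im);print(o['width'],o['ee_pos'],o['grasp_force'])
E
```

```text
44.64586280289647 [338.90160752 291.94375943  -7.22020104] 29.99981939792633
```

View pics/g8.png

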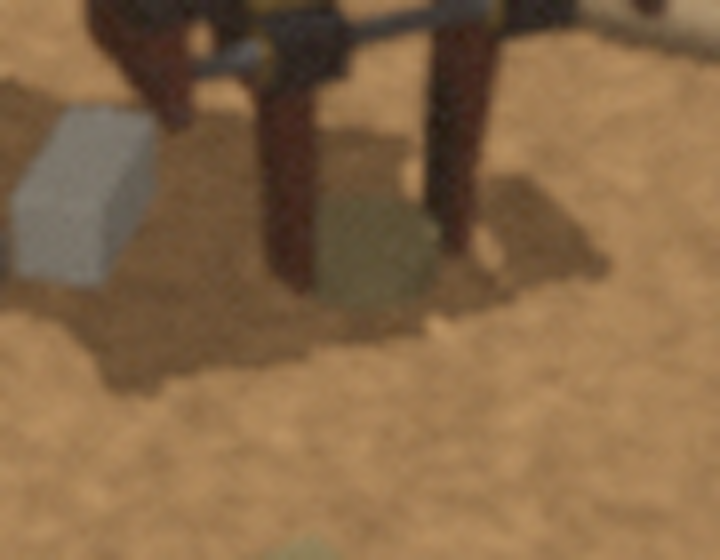

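The roundel is lifted and held flat. Transferring it to the dish at about (559,-313).

>>> {"api": "apply_moves", "payload": {"targets": [{"tx":0,"ty":0,"tz":0.03,"spin":0},{"tx":0.01,"ty":-0.015,"tz":0.06,"spin":0},{"tx":0.025,"ty":-0.05,"tz":0.075,"spin":0},{"tx":0.04,"ty":-0.095,"tz":0.075,"spin":0},{"tx":0.055,"ty":-0.14,"tz":0.075,"spin":0},{"tx":0.07,"ty":-0.185,"tz":0.075,"spin":0},{"tx":0.085,"ty":-0.23,"tz":0.075,"spin":0},{"tx":0.1,"ty":-0.275,"tz":0.075,"spin":0}]}}

```text
t: 14.3
ee_pos: [439.2, 15.1, 67.9]
orientation: [-0.725, -3.057, -0.0]
ft_force: [0.6, -0.2, -1.4]
width: 45.0
grasp_force: 30.0
```

>>> {"api": "apply_moves", "payload": {"targets": [{"tx":0.015,"ty":-0.045,"tz":0,"spin":0},{"tx":0.03,"ty":-0.09,"tz":0,"spin":0},{"tx":0.05,"ty":-0.135,"tz":0,"spin":0},{"tx":0.07,"ty":-0.18,"tz":0,"spin":0},{"tx":0.085,"ty":-0.22,"tz":0,"spin":0},{"tx":0.1,"ty":-0.26,"tz":0,"spin":0},{"tx":0.115,"ty":-0.3,"tz":0,"spin":0},{"tx":0.1205,"ty":-0.33,"tz":0,"spin":0}]}}

```text
t: 15.1
ee_pos: [560.5, -315.6, 67.7]
orientation: [0.726, 3.056, -0.001]
ft_force: [0.8, -0.2, -1.0]
width: 44.8
grasp_force: 30.0
```

>>> {"api": "apply_moves", "payload": {"targets": [{"tx":0,"ty":0,"tz":-0.01,"spin":0},{"tx":0,"ty":0,"tz":-0.025,"spin":0},{"tx":0,"ty":0,"tz":-0.04,"spin":0},{"tx":0,"ty":0,"tz":-0.055,"spin":0},{"tx":0,"ty":0,"tz":-0.065,"spin":0},{"tx":0,"ty":0,"tz":-0.07,"spin":0},{"tx":0,"ty":0,"tz":-0.07,"spin":0},{"tx":0,"ty":0,"tz":-0.07,"spin":0}]}}

```text
t: 15.9
ee_pos: [559.8, -313.0, -1.9]
orientation: [0.725, 3.056, -0.0]
ft_force: [-0.0, -0.2, -1.0]
width: 45.3
grasp_force: 30.0
```

>>> {"api": "apply_moves", "payload": {"targets": [{"tx":0,"ty":0,"tz":-0.003,"spin":0},{"tx":0,"ty":0,"tz":-0.006,"spin":0},{"tx":0,"ty":0,"tz":-0.009,"spin":0},{"tx":0,"ty":0,"tz":-0.012,"spin":0},{"tx":0,"ty":0,"tz":-0.014,"spin":0},{"tx":0,"ty":0,"tz":-0.0155,"spin":0},{"tx":0,"ty":0,"tz":-0.0155,"spin":0},{"tx":0,"ty":0,"tz":-0.0155,"spin":0}]}}

```text
t: 16.7
ee_pos: [559.5, -313.0, -17.6]
orientation: [0.725, 3.057, -0.0]
ft_force: [0.9, -1.0, -1.1]
width: 45.1
grasp_force: 30.0
```

>>> {"api": "apply_moves", "payload": {"targets": [{"tx":0,"ty":0,"tz":0,"spin":0},{"tx":0,"ty":0,"tz":0,"spin":0},{"tx":0,"ty":0,"tz":0,"spin":0},{"tx":0,"ty":0,"tz":0,"spin":0},{"tx":0,"ty":0,"tz":0,"spin":0},{"tx":0,"ty":0,"tz":0,"spin":0},{"tx":0,"ty":0,"tz":0,"spin":0},{"tx":0,"ty":0,"tz":0,"spin":0}], "gripper": -0.4}}

```text
t: 17.5
ee_pos: [559.5, -313.0, -17.6]
orientation: [-0.725, -3.057, 0.0]
ft_force: [-0.9, -0.7, -0.7]
width: 61.8
grasp_force: 0.0
```

>>> {"api": "apply_moves", "payload": {"targets": [{"tx":0,"ty":0,"tz":0.005,"spin":0},{"tx":0,"ty":0,"tz":0.02,"spin":0},{"tx":0,"ty":0,"tz":0.04,"spin":0},{"tx":0,"ty":0,"tz":0.06,"spin":0},{"tx":0,"ty":0,"tz":0.075,"spin":0},{"tx":0,"ty":0,"tz":0.0805,"spin":0},{"tx":0,"ty":0,"tz":0.0855,"spin":0},{"tx":0,"ty":0,"tz":0.0855,"spin":0}]}}

```text
t: 18.3
ee_pos: [559.6, -313.0, 68.3]
orientation: [0.725, 3.056, -0.0]
ft_force: [-0.3, 1.6, -0.1]
width: 61.0
grasp_force: 0.0
```

>>> {"api": "apply_moves", "payload": {"targets": [{"tx":-0.02,"ty":0.001,"tz":0,"spin":3},{"tx":-0.05,"ty":0.003,"tz":0,"spin":7},{"tx":-0.085,"ty":0.005,"tz":0,"spin":11},{"tx":-0.12,"ty":0.007,"tz":0,"spin":15},{"tx":-0.155,"ty":0.009,"tz":0,"spin":19},{"tx":-0.185,"ty":0.011,"tz":0,"spin":23},{"tx":-0.205,"ty":0.013,"tz":0,"spin":25},{"tx":-0.2115,"ty":0.013,"tz":0,"spin":25}], "gripper": -0.1}}

```text
t: 19.1
ee_pos: [345.5, -298.9, 67.1]
orientation: [-0.048, -3.139, -0.003]
ft_force: [-0.5, 0.9, 0.0]
width: 47.9
grasp_force: 0.0
```

>>> {"api": "apply_moves", "payload": {"targets": [{"tx":0,"ty":0,"tz":-0.01,"spin":0},{"tx":0,"ty":0,"tz":-0.025,"spin":0},{"tx":0,"ty":0,"tz":-0.045,"spin":0},{"tx":0,"ty":0,"tz":-0.06,"spin":0},{"tx":0,"ty":0,"tz":-0.075,"spin":0},{"tx":0,"ty":0,"tz":-0.085,"spin":0},{"tx":0,"ty":0,"tz":-0.09,"spin":0},{"tx":0,"ty":0,"tz":-0.09,"spin":0}]}}

```text
t: 19.9
ee_pos: [348.1, -299.8, -23.0]
orientation: [-0.046, -3.14, -0.001]
ft_force: [0.5, -0.1, 0.6]
width: 48.4
grasp_force: 0.0
```

```bash
python3 - <<'E'
from h import *
o,y=yaw(); print(o['width'],o['ee_pos'],y,o['qpos'],o['ft_force'])
im=ctrl.get_image("scene")[:,:,::-1]
cv2.imwrite("pics/g9.png",cv2.resize(im[230:420,60:260],None,fx=3,fy=3,interpolation=cv2.INTER_CUBIC))
for d in ctrl.outline_of("roundel","scene"):print(d['score'],rect(d,16,"scene"))
E
```

```text
48.40233130001707 [ 348.12102171 -299.75473663  -22.95694987] 88.3166143646211 [-7.36801253e-01  5.83624741e-01  2.09052587e+00  3.56081182e-05
  4.68543181e-01 -2.27824904e+00] [ 0.4560285  -0.07302637  0.63679337]
0.79 [ 561.3 -313.5   49.9   45.5  -19.2  561.3 -313.5]
```

View pics/g9.png

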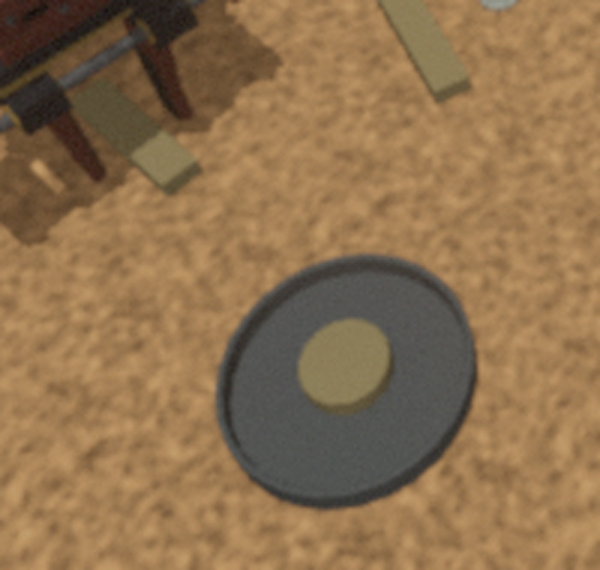

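The roundel lies flat in the dish, and the fingers straddle strip 2 mid-length. Grasping it and carrying it to the far half of the oblong tray. With the second strip going to the left, this one goes to (571,250).

>>> {"api": "apply_moves", "payload": {"targets": [{"tx":0,"ty":0,"tz":0,"spin":0},{"tx":0,"ty":0,"tz":0,"spin":0},{"tx":0,"ty":0,"tz":0,"spin":0},{"tx":0,"ty":0,"tz":0,"spin":0},{"tx":0,"ty":0,"tz":0,"spin":0},{"tx":0,"ty":0,"tz":0,"spin":0},{"tx":0,"ty":0,"tz":0,"spin":0},{"tx":0,"ty":0,"tz":0,"spin":0}], "gripper": 1}}

```text
t: 20.8
ee_pos: [348.2, -300.2, -21.7]
orientation: [0.046, 3.141, -0.001]
ft_force: [-0.2, 1.0, 5.4]
width: 23.6
grasp_force: 29.8
```

>>> {"api": "apply_moves", "payload": {"targets": [{"tx":0,"ty":0,"tz":0.005,"spin":0},{"tx":0,"ty":0,"tz":0.015,"spin":0},{"tx":0,"ty":0,"tz":0.03,"spin":0},{"tx":0,"ty":0,"tz":0.05,"spin":0},{"tx":0,"ty":0,"tz":0.07,"spin":0},{"tx":0,"ty":0,"tz":0.085,"spin":0},{"tx":0,"ty":0,"tz":0.09,"spin":0},{"tx":0,"ty":0,"tz":0.09,"spin":0}]}}

```text
t: 21.6
ee_pos: [348.4, -300.4, 68.8]
orientation: [0.046, 3.14, -0.002]
ft_force: [-0.1, 0.5, -0.0]
width: 23.7
grasp_force: 29.8
```

>>> {"api": "apply_moves", "payload": {"targets": [{"tx":0.007,"ty":0.02,"tz":0,"spin":-3},{"tx":0.02,"ty":0.055,"tz":0,"spin":-9},{"tx":0.035,"ty":0.09,"tz":0,"spin":-15},{"tx":0.05,"ty":0.125,"tz":0,"spin":-21},{"tx":0.065,"ty":0.16,"tz":0,"spin":-27},{"tx":0.08,"ty":0.195,"tz":0,"spin":-33},{"tx":0.095,"ty":0.23,"tz":0,"spin":-38},{"tx":0.11,"ty":0.265,"tz":0,"spin":-43}]}}

```text
t: 22.4
ee_pos: [457.7, -33.4, 67.0]
orientation: [-1.199, -2.902, 0.001]
ft_force: [1.3, 0.1, -1.2]
width: 23.8
grasp_force: 29.8
```

>>> {"api": "apply_moves", "payload": {"targets": [{"tx":0.015,"ty":0.04,"tz":0,"spin":-6},{"tx":0.03,"ty":0.08,"tz":0,"spin":-12},{"tx":0.045,"ty":0.12,"tz":0,"spin":-18},{"tx":0.06,"ty":0.16,"tz":0,"spin":-24},{"tx":0.075,"ty":0.2,"tz":0,"spin":-30},{"tx":0.095,"ty":0.24,"tz":0,"spin":-36},{"tx":0.11,"ty":0.275,"tz":0,"spin":-41},{"tx":0.1135,"ty":0.285,"tz":0,"spin":-42.5}]}}

```text
t: 23.2
ee_pos: [572.6, 253.5, 66.8]
orientation: [2.167, 2.275, 0.002]
ft_force: [-0.0, -0.3, -1.9]
width: 23.6
grasp_force: 29.8
```

>>> {"api": "apply_moves", "payload": {"targets": [{"tx":0,"ty":0,"tz":-0.01,"spin":0},{"tx":0,"ty":0,"tz":-0.025,"spin":0},{"tx":0,"ty":0,"tz":-0.04,"spin":0},{"tx":0,"ty":0,"tz":-0.052,"spin":0},{"tx":0,"ty":0,"tz":-0.06,"spin":0},{"tx":0,"ty":0,"tz":-0.065,"spin":0},{"tx":0,"ty":0,"tz":-0.065,"spin":0},{"tx":0,"ty":0,"tz":-0.065,"spin":0}]}}

```text
t: 24.0
ee_pos: [571.8, 250.0, 3.2]
orientation: [2.166, 2.275, 0.001]
ft_force: [0.0, 0.6, -1.1]
width: 24.0
grasp_force: 29.8
```

```bash
python3 - <<'E'
from h import *
o,y=yaw(); print(o['width'],o['grasp_force'],o['ee_pos'],y)
im=ctrl.get_image("scene")[:,:,::-1]
cv2.imwrite("pics/g10.png",cv2.resize(im[90:240,310:490],None,fx=3,fy=3,interpolation=cv2.INTER_CUBIC))
E
```

```text
23.963407848229235 29.79183465242386 [571.79951136 250.04777053   3.17048818] 2.808516353119003
```

View pics/g10.png

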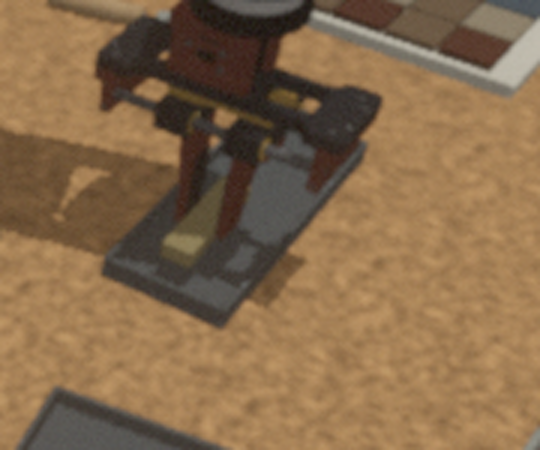

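The strip is aligned over the near-right half of the oblong tray. Setting it down and releasing.

>>> {"api": "apply_moves", "payload": {"targets": [{"tx":0,"ty":0,"tz":-0.004,"spin":0},{"tx":0,"ty":0,"tz":-0.008,"spin":0},{"tx":0,"ty":0,"tz":-0.012,"spin":0},{"tx":0,"ty":0,"tz":-0.016,"spin":0},{"tx":0,"ty":0,"tz":-0.019,"spin":0},{"tx":0,"ty":0,"tz":-0.0205,"spin":0},{"tx":0,"ty":0,"tz":-0.0205,"spin":0},{"tx":0,"ty":0,"tz":-0.0205,"spin":0}]}}

```text
t: 24.85
ee_pos: [571.5, 250.0, -17.7]
orientation: [2.166, 2.275, 0.0]
ft_force: [0.6, -0.1, -0.5]
width: 23.7
grasp_force: 29.8
```

>>> {"api": "apply_moves", "payload": {"targets": [{"tx":0,"ty":0,"tz":0,"spin":0},{"tx":0,"ty":0,"tz":0,"spin":0},{"tx":0,"ty":0,"tz":0,"spin":0},{"tx":0,"ty":0,"tz":0,"spin":0},{"tx":0,"ty":0,"tz":0,"spin":0},{"tx":0,"ty":0,"tz":0,"spin":0},{"tx":0,"ty":0,"tz":0,"spin":0},{"tx":0,"ty":0,"tz":0,"spin":0}], "gripper": 0}}

```text
t: 25.65
ee_pos: [571.5, 250.0, -17.6]
orientation: [2.166, 2.275, -0.0]
ft_force: [0.7, -0.0, -0.4]
width: 44.3
grasp_force: 0.0
```

>>> {"api": "apply_moves", "payload": {"targets": [{"tx":0,"ty":0,"tz":0.005,"spin":0},{"tx":0,"ty":0,"tz":0.02,"spin":0},{"tx":0,"ty":0,"tz":0.04,"spin":0},{"tx":0,"ty":0,"tz":0.06,"spin":0},{"tx":0,"ty":0,"tz":0.075,"spin":0},{"tx":0,"ty":0,"tz":0.0805,"spin":0},{"tx":0,"ty":0,"tz":0.0855,"spin":0},{"tx":0,"ty":0,"tz":0.0855,"spin":0}]}}

```text
t: 26.45
ee_pos: [571.5, 250.0, 68.2]
orientation: [2.166, 2.275, 0.001]
ft_force: [0.2, -0.5, -0.5]
width: 43.6
grasp_force: 0.0
```

>>> {"api": "apply_moves", "payload": {"targets": [{"tx":-0.012,"ty":-0.008,"tz":0,"spin":-3},{"tx":-0.035,"ty":-0.023,"tz":0,"spin":-6},{"tx":-0.06,"ty":-0.04,"tz":0,"spin":-9},{"tx":-0.085,"ty":-0.056,"tz":0,"spin":-12},{"tx":-0.11,"ty":-0.072,"tz":0,"spin":-15},{"tx":-0.13,"ty":-0.086,"tz":0,"spin":-18},{"tx":-0.145,"ty":-0.095,"tz":0,"spin":-19},{"tx":-0.1495,"ty":-0.0975,"tz":0,"spin":-19}], "gripper": -0.4}}

```text
t: 27.25
ee_pos: [419.6, 151.4, 67.1]
orientation: [-2.512, -1.885, 0.005]
ft_force: [0.1, 0.0, -0.3]
width: 61.7
grasp_force: 0.0
```

>>> {"api": "apply_moves", "payload": {"targets": [{"tx":0,"ty":0,"tz":-0.01,"spin":0},{"tx":0,"ty":0,"tz":-0.025,"spin":0},{"tx":0,"ty":0,"tz":-0.045,"spin":0},{"tx":0,"ty":0,"tz":-0.06,"spin":0},{"tx":0,"ty":0,"tz":-0.075,"spin":0},{"tx":0,"ty":0,"tz":-0.085,"spin":0},{"tx":0,"ty":0,"tz":-0.09,"spin":0},{"tx":0,"ty":0,"tz":-0.09,"spin":0}]}}

```text
t: 28.05
ee_pos: [421.9, 152.6, -22.9]
orientation: [-2.512, -1.887, 0.002]
ft_force: [0.2, 0.9, 1.0]
width: 61.0
grasp_force: 0.0
```

>>> {"api": "apply_moves", "payload": {"targets": [{"tx":0,"ty":0,"tz":0,"spin":0},{"tx":0,"ty":0,"tz":0,"spin":0},{"tx":0,"ty":0,"tz":0,"spin":0},{"tx":0,"ty":0,"tz":0,"spin":0},{"tx":0,"ty":0,"tz":0,"spin":0},{"tx":0,"ty":0,"tz":0,"spin":0},{"tx":0,"ty":0,"tz":0,"spin":0},{"tx":0,"ty":0,"tz":0,"spin":0}], "gripper": 1}}

```text
t: 28.85
ee_pos: [422.4, 152.7, -21.6]
orientation: [2.512, 1.886, 0.002]
ft_force: [-0.3, 0.3, 7.0]
width: 41.5
grasp_force: 29.9
```

>>> {"api": "apply_moves", "payload": {"targets": [{"tx":0,"ty":0,"tz":0.005,"spin":0},{"tx":0,"ty":0,"tz":0.015,"spin":0},{"tx":0,"ty":0,"tz":0.03,"spin":0},{"tx":0,"ty":0,"tz":0.05,"spin":0},{"tx":0,"ty":0,"tz":0.07,"spin":0},{"tx":0,"ty":0,"tz":0.085,"spin":0},{"tx":0,"ty":0,"tz":0.09,"spin":0},{"tx":0,"ty":0,"tz":0.09,"spin":0}]}}

```text
t: 29.65
ee_pos: [422.5, 152.7, 68.8]
orientation: [2.512, 1.886, 0.003]
ft_force: [0.2, -0.3, -0.9]
width: 41.6
grasp_force: 29.9
```

>>> {"api": "apply_moves", "payload": {"targets": [{"tx":0.015,"ty":-0.007,"tz":0,"spin":3},{"tx":0.05,"ty":-0.025,"tz":0,"spin":7},{"tx":0.09,"ty":-0.045,"tz":0,"spin":11},{"tx":0.13,"ty":-0.067,"tz":0,"spin":15},{"tx":0.17,"ty":-0.088,"tz":0,"spin":19},{"tx":0.205,"ty":-0.105,"tz":0,"spin":23},{"tx":0.225,"ty":-0.116,"tz":0,"spin":26},{"tx":0.23,"ty":-0.1185,"tz":0,"spin":27}]}}

```text
t: 30.45
ee_pos: [653.4, 32.6, 66.5]
orientation: [-2.003, -2.42, 0.0]
ft_force: [-0.4, 0.1, -1.4]
width: 41.7
grasp_force: 29.9
```

>>> {"api": "apply_moves", "payload": {"targets": [{"tx":0,"ty":0,"tz":-0.01,"spin":0},{"tx":0,"ty":0,"tz":-0.025,"spin":0},{"tx":0,"ty":0,"tz":-0.04,"spin":0},{"tx":0,"ty":0,"tz":-0.052,"spin":0},{"tx":0,"ty":0,"tz":-0.06,"spin":0},{"tx":0,"ty":0,"tz":-0.065,"spin":0},{"tx":0,"ty":0,"tz":-0.065,"spin":0},{"tx":0,"ty":0,"tz":-0.065,"spin":0}]}}

```text
t: 31.25
ee_pos: [652.3, 34.1, 3.2]
orientation: [2.002, 2.421, 0.001]
ft_force: [0.1, -0.3, -1.0]
width: 41.3
grasp_force: 29.9
```

>>> {"api": "apply_moves", "payload": {"targets": [{"tx":0,"ty":0,"tz":-0.004,"spin":0},{"tx":0,"ty":0,"tz":-0.008,"spin":0},{"tx":0,"ty":0,"tz":-0.012,"spin":0},{"tx":0,"ty":0,"tz":-0.016,"spin":0},{"tx":0,"ty":0,"tz":-0.019,"spin":0},{"tx":0,"ty":0,"tz":-0.0203,"spin":0},{"tx":0,"ty":0,"tz":-0.0203,"spin":0},{"tx":0,"ty":0,"tz":-0.0203,"spin":0}]}}

```text
t: 32.05
ee_pos: [652.1, 34.0, -17.4]
orientation: [2.002, 2.421, 0.0]
ft_force: [0.2, -0.2, 0.3]
width: 41.9
grasp_force: 29.9
```

>>> {"api": "apply_moves", "payload": {"targets": [{"tx":0,"ty":0,"tz":0,"spin":0},{"tx":0,"ty":0,"tz":0,"spin":0},{"tx":0,"ty":0,"tz":0,"spin":0},{"tx":0,"ty":0,"tz":0,"spin":0},{"tx":0,"ty":0,"tz":0,"spin":0},{"tx":0,"ty":0,"tz":0,"spin":0},{"tx":0,"ty":0,"tz":0,"spin":0},{"tx":0,"ty":0,"tz":0,"spin":0}], "gripper": -0.4}}

```text
t: 32.85
ee_pos: [652.0, 34.0, -17.4]
orientation: [-2.002, -2.421, -0.0]
ft_force: [-0.2, 0.2, 0.8]
width: 61.8
grasp_force: 0.0
```

>>> {"api": "apply_moves", "payload": {"targets": [{"tx":0,"ty":0,"tz":0.005,"spin":0},{"tx":0,"ty":0,"tz":0.02,"spin":0},{"tx":0,"ty":0,"tz":0.04,"spin":0},{"tx":0,"ty":0,"tz":0.06,"spin":0},{"tx":0,"ty":0,"tz":0.075,"spin":0},{"tx":0,"ty":0,"tz":0.0805,"spin":0},{"tx":0,"ty":0,"tz":0.0853,"spin":0},{"tx":0,"ty":0,"tz":0.0853,"spin":0}]}}

```text
t: 33.65
ee_pos: [652.0, 34.0, 68.2]
orientation: [2.002, 2.421, 0.0]
ft_force: [-0.4, 0.4, 0.2]
width: 61.3
grasp_force: 0.0
```

>>> {"api": "apply_moves", "payload": {"targets": [{"tx":-0.015,"ty":-0.002,"tz":0,"spin":-4},{"tx":-0.045,"ty":-0.005,"tz":0,"spin":-9},{"tx":-0.08,"ty":-0.009,"tz":0,"spin":-14},{"tx":-0.115,"ty":-0.013,"tz":0,"spin":-19},{"tx":-0.145,"ty":-0.017,"tz":0,"spin":-24},{"tx":-0.17,"ty":-0.02,"tz":0,"spin":-28},{"tx":-0.185,"ty":-0.022,"tz":0,"spin":-31},{"tx":-0.1895,"ty":-0.022,"tz":0,"spin":-32}], "gripper": -0.4}}

```text
t: 34.45
ee_pos: [460.0, 11.9, 67.2]
orientation: [-2.592, -1.772, 0.004]
ft_force: [0.7, -0.6, 0.2]
width: 61.8
grasp_force: 0.0
```

```bash
python3 - <<'E'
from h import *
c=ctrl.get_calibration("scene");u=np.array([.999,.049,0])
P=lambda p:cv2.projectPoints(np.array(p,float).reshape(-1,3),c['rvec'],c['tvec'],K(c),None)[0].reshape(-1,2)
for s in(-1,1):
  for a in(65,85):
    for z in(50,70,90): print(s,a,z,(P(np.array([571.8,250,z])+u*s*a)[0]-[310,90])*3)
ctrl.get_image("top")
for n,z in[("strip_a",12),("square_a",12),("glue_jar",36),("wax_jar",36)]:
  for d in ctrl.outline_of(n,"top"): print(n,round(d['score'],2),rect(d,z,"top"))
E
```

```text
-1 65 50 [129.86048625 166.87372324]
-1 65 70 [133.10481127 144.36803109]
-1 65 90 [136.45676411 121.11573111]
-1 85 50 [106.52510159 157.32754438]
-1 85 70 [109.36124973 134.88313614]
-1 85 90 [112.29056881 111.70140153]
1 65 50 [293.07836979 233.64387215]
1 65 70 [299.38206045 210.79118489]
1 65 90 [305.90914565 187.12862835]
1 85 50 [320.11846739 244.70559716]
1 85 70 [326.96358274 221.8092388 ]
1 85 90 [334.05385456 198.09285181]
strip_a 0.71 [571.  250.3  95.6  29.9 -86.6 570.9 249.4]
strip_a 0.62 [ 422.6 -140.3   94.9   22.9  -18.6  423.7 -140.5]
square_a 0.78 [651.7  34.3  45.3  42.   11.9 651.9  34.3]
```

Both placements check out in the top view, and the gripper's outer parts clear the jars by about 30 mm. Descending on square 2.

>>> {"api": "apply_moves", "payload": {"targets": [{"tx":0,"ty":0,"tz":-0.01,"spin":0},{"tx":0,"ty":0,"tz":-0.025,"spin":0},{"tx":0,"ty":0,"tz":-0.045,"spin":0},{"tx":0,"ty":0,"tz":-0.06,"spin":0},{"tx":0,"ty":0,"tz":-0.075,"spin":0},{"tx":0,"ty":0,"tz":-0.085,"spin":0},{"tx":0,"ty":0,"tz":-0.089,"spin":0},{"tx":0,"ty":0,"tz":-0.089,"spin":0}]}}

```text
t: 35.5
ee_pos: [462.2, 12.0, -21.8]
orientation: [-2.591, -1.775, 0.001]
ft_force: [-0.6, -0.4, 0.9]
width: 61.2
grasp_force: 0.0
```

>>> {"api": "apply_moves", "payload": {"targets": [{"tx":0,"ty":0,"tz":0,"spin":0},{"tx":0,"ty":0,"tz":0,"spin":0},{"tx":0,"ty":0,"tz":0,"spin":0},{"tx":0,"ty":0,"tz":0,"spin":0},{"tx":0,"ty":0,"tz":0,"spin":0},{"tx":0,"ty":0,"tz":0,"spin":0},{"tx":0,"ty":0,"tz":0,"spin":0},{"tx":0,"ty":0,"tz":0,"spin":0}], "gripper": 1}}

```text
t: 36.3
ee_pos: [462.9, 12.0, -20.6]
orientation: [2.592, 1.775, 0.001]
ft_force: [-0.4, 0.2, 6.5]
width: 41.9
grasp_force: 30.0
```

>>> {"api": "apply_moves", "payload": {"targets": [{"tx":0,"ty":0,"tz":0.005,"spin":0},{"tx":0,"ty":0,"tz":0.015,"spin":0},{"tx":0,"ty":0,"tz":0.03,"spin":0},{"tx":0,"ty":0,"tz":0.05,"spin":0},{"tx":0,"ty":0,"tz":0.07,"spin":0},{"tx":0,"ty":0,"tz":0.085,"spin":0},{"tx":0,"ty":0,"tz":0.089,"spin":0},{"tx":0,"ty":0,"tz":0.089,"spin":0}]}}

```text
t: 37.1
ee_pos: [462.9, 12.0, 68.6]
orientation: [2.591, 1.775, 0.002]
ft_force: [1.1, 0.8, -0.6]
width: 41.6
grasp_force: 30.0
```

>>> {"api": "apply_moves", "payload": {"targets": [{"tx":0.015,"ty":-0.003,"tz":0,"spin":4},{"tx":0.048,"ty":-0.01,"tz":0,"spin":9},{"tx":0.085,"ty":-0.018,"tz":0,"spin":14},{"tx":0.122,"ty":-0.026,"tz":0,"spin":19},{"tx":0.155,"ty":-0.033,"tz":0,"spin":24},{"tx":0.18,"ty":-0.039,"tz":0,"spin":28},{"tx":0.197,"ty":-0.042,"tz":0,"spin":31},{"tx":0.2025,"ty":-0.043,"tz":0,"spin":32}]}}

```text
t: 37.9
ee_pos: [665.8, -31.3, 66.5]
orientation: [-2.001, -2.421, 0.001]
ft_force: [-0.0, 0.1, -0.3]
width: 41.8
grasp_force: 30.0
```

>>> {"api": "apply_moves", "payload": {"targets": [{"tx":0,"ty":0,"tz":-0.01,"spin":0},{"tx":0,"ty":0,"tz":-0.025,"spin":0},{"tx":0,"ty":0,"tz":-0.04,"spin":0},{"tx":0,"ty":0,"tz":-0.052,"spin":0},{"tx":0,"ty":0,"tz":-0.06,"spin":0},{"tx":0,"ty":0,"tz":-0.065,"spin":0},{"tx":0,"ty":0,"tz":-0.065,"spin":0},{"tx":0,"ty":0,"tz":-0.065,"spin":0}]}}

```text
t: 38.7
ee_pos: [665.3, -31.0, 3.2]
orientation: [2.002, 2.42, 0.001]
ft_force: [0.3, -0.2, -0.1]
width: 41.7
grasp_force: 30.0
```

>>> {"api": "apply_moves", "payload": {"targets": [{"tx":0,"ty":0,"tz":-0.004,"spin":0},{"tx":0,"ty":0,"tz":-0.008,"spin":0},{"tx":0,"ty":0,"tz":-0.012,"spin":0},{"tx":0,"ty":0,"tz":-0.016,"spin":0},{"tx":0,"ty":0,"tz":-0.018,"spin":0},{"tx":0,"ty":0,"tz":-0.0195,"spin":0},{"tx":0,"ty":0,"tz":-0.0195,"spin":0},{"tx":0,"ty":0,"tz":-0.0195,"spin":0}]}}

```text
t: 39.5
ee_pos: [665.0, -31.0, -16.5]
orientation: [2.002, 2.421, 0.0]
ft_force: [-1.3, -0.3, 1.9]
width: 41.6
grasp_force: 30.0
```

>>> {"api": "apply_moves", "payload": {"targets": [{"tx":0,"ty":0,"tz":0,"spin":0},{"tx":0,"ty":0,"tz":0,"spin":0},{"tx":0,"ty":0,"tz":0,"spin":0},{"tx":0,"ty":0,"tz":0,"spin":0},{"tx":0,"ty":0,"tz":0,"spin":0},{"tx":0,"ty":0,"tz":0,"spin":0},{"tx":0,"ty":0,"tz":0,"spin":0},{"tx":0,"ty":0,"tz":0,"spin":0}], "gripper": -0.4}}

```text
t: 40.3
ee_pos: [665.0, -31.0, -16.6]
orientation: [2.002, 2.421, 0.0]
ft_force: [-0.1, -0.1, -0.4]
width: 61.4
grasp_force: 0.0
```

>>> {"api": "apply_moves", "payload": {"targets": [{"tx":0,"ty":0,"tz":0.005,"spin":0},{"tx":0,"ty":0,"tz":0.02,"spin":0},{"tx":0,"ty":0,"tz":0.04,"spin":0},{"tx":0,"ty":0,"tz":0.06,"spin":0},{"tx":0,"ty":0,"tz":0.075,"spin":0},{"tx":0,"ty":0,"tz":0.08,"spin":0},{"tx":0,"ty":0,"tz":0.0845,"spin":0},{"tx":0,"ty":0,"tz":0.0845,"spin":0}]}}

```text
t: 41.1
ee_pos: [665.0, -30.9, 68.1]
orientation: [2.002, 2.421, 0.0]
ft_force: [-0.2, 0.2, 0.7]
width: 61.6
grasp_force: 0.0
```

>>> {"api": "apply_moves", "payload": {"targets": [{"tx":-0.015,"ty":-0.007,"tz":0,"spin":4},{"tx":-0.05,"ty":-0.023,"tz":0,"spin":12},{"tx":-0.09,"ty":-0.042,"tz":0,"spin":20},{"tx":-0.13,"ty":-0.06,"tz":0,"spin":28},{"tx":-0.17,"ty":-0.08,"tz":0,"spin":36},{"tx":-0.205,"ty":-0.096,"tz":0,"spin":44},{"tx":-0.23,"ty":-0.107,"tz":0,"spin":52},{"tx":-0.238,"ty":-0.111,"tz":0,"spin":60}], "gripper": 0}}

```text
t: 41.9
ee_pos: [423.2, -142.1, 67.0]
orientation: [-0.516, -3.095, -0.001]
ft_force: [0.2, -0.8, 0.3]
width: 44.0
grasp_force: 0.0
```

>>> {"api": "apply_moves", "payload": {"targets": [{"tx":0,"ty":0,"tz":0,"spin":1},{"tx":0,"ty":0,"tz":-0.01,"spin":1},{"tx":0,"ty":0,"tz":-0.025,"spin":1},{"tx":0,"ty":0,"tz":-0.035,"spin":1},{"tx":0,"ty":0,"tz":-0.04,"spin":1},{"tx":0,"ty":0,"tz":-0.04,"spin":1},{"tx":0,"ty":0,"tz":-0.04,"spin":1},{"tx":0,"ty":0,"tz":-0.04,"spin":1}]}}

```text
t: 42.7
ee_pos: [427.4, -142.1, 28.2]
orientation: [0.497, 3.101, -0.0]
ft_force: [0.8, -0.4, 0.3]
width: 43.7
grasp_force: 0.0
```

```bash
python3 - <<'E'
from h import *
o,y=yaw(); print(o['width'],o['ee_pos'],y)
im=ctrl.get_image("scene")[:,:,::-1]
cv2.imwrite("pics/g11.png",cv2.resize(im[140:290,140:340],None,fx=4,fy=4,interpolation=cv2.INTER_CUBIC))
E
```

```text
43.71762152738477 [ 427.38179198 -142.05420983   28.18554084] 71.8029430007658
```

View pics/g11.png

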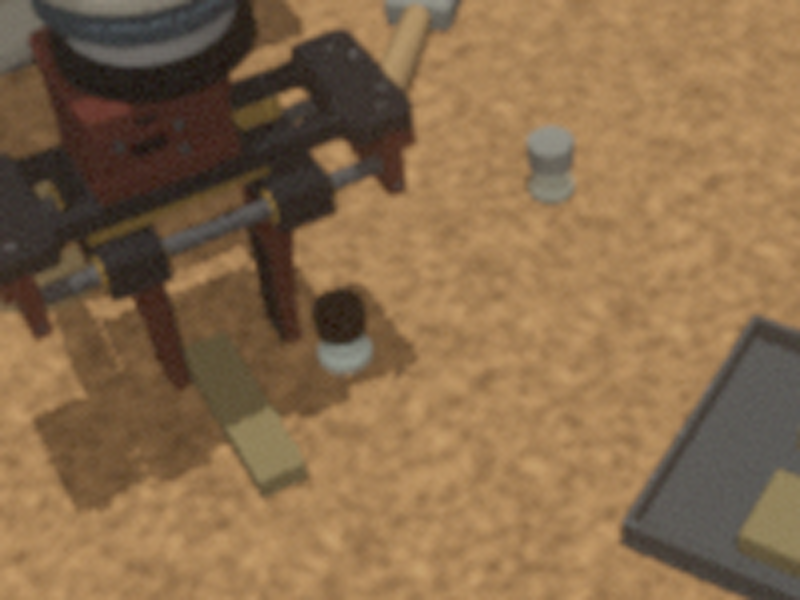

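The fingers straddle the strip. The black-capped jar at (342,330) is just outside the right finger, and the calculated gap is about 10 mm. Descending slowly.

>>> {"api": "apply_moves", "payload": {"targets": [{"tx":0,"ty":0,"tz":-0.006,"spin":0},{"tx":0,"ty":0,"tz":-0.014,"spin":0},{"tx":0,"ty":0,"tz":-0.022,"spin":0},{"tx":0,"ty":0,"tz":-0.03,"spin":0},{"tx":0,"ty":0,"tz":-0.038,"spin":0},{"tx":0,"ty":0,"tz":-0.045,"spin":0},{"tx":0,"ty":0,"tz":-0.049,"spin":0},{"tx":0,"ty":0,"tz":-0.049,"spin":0}]}}

```text
t: 43.55
ee_pos: [426.6, -141.8, -21.8]
orientation: [-0.496, -3.101, -0.0]
ft_force: [0.1, -0.8, -0.8]
width: 43.9
grasp_force: 0.0
```

>>> {"api": "apply_moves", "payload": {"targets": [{"tx":0,"ty":0,"tz":0,"spin":0},{"tx":0,"ty":0,"tz":0,"spin":0},{"tx":0,"ty":0,"tz":0,"spin":0},{"tx":0,"ty":0,"tz":0,"spin":0},{"tx":0,"ty":0,"tz":0,"spin":0},{"tx":0,"ty":0,"tz":0,"spin":0},{"tx":0,"ty":0,"tz":0,"spin":0},{"tx":0,"ty":0,"tz":0,"spin":0}], "gripper": 1}}

```text
t: 44.35
ee_pos: [427.2, -142.1, -20.8]
orientation: [0.496, 3.102, -0.0]
ft_force: [-0.3, 0.2, 5.6]
width: 23.6
grasp_force: 30.0
```

>>> {"api": "apply_moves", "payload": {"targets": [{"tx":0,"ty":0,"tz":0.005,"spin":0},{"tx":0,"ty":0,"tz":0.015,"spin":0},{"tx":0,"ty":0,"tz":0.03,"spin":0},{"tx":0,"ty":0,"tz":0.05,"spin":0},{"tx":0,"ty":0,"tz":0.07,"spin":0},{"tx":0,"ty":0,"tz":0.085,"spin":0},{"tx":0,"ty":0,"tz":0.089,"spin":0},{"tx":0,"ty":0,"tz":0.089,"spin":0}]}}

```text
t: 45.15
ee_pos: [427.4, -142.1, 68.6]
orientation: [0.496, 3.101, -0.0]
ft_force: [0.0, 1.6, -1.6]
width: 23.7
grasp_force: 30.0
```

```bash
python3 - <<'E'
from h import *
ctrl.get_image("top"); ctrl.get_image("scene")
for cam in("top","scene"):
 for n,z in[("strip_a",12),("square_a",16),("roundel",16),("glue_jar",30),("wax_jar",30)]:
  for d in ctrl.outline_of(n,cam): print(cam,n,round(d['score'],2),rect(d,z,cam))
  if 'jar' in n: print([(np.round(back(d['uv'],0,cam)[0]),d['score']) for d in ctrl.pinpoint(n,cam)])
E
```

```text
top strip_a 0.59 [571.  249.1  98.   30.4 -87.1 571.7 250.2]
top strip_a 0.28 [664.6 -31.3  46.2  45.6  10.7 664.6 -31.2]
top square_a 0.69 [650.   33.5  44.2  41.8  12.2 650.3  33.7]
top square_a 0.63 [663.2 -29.9  45.9  42.   11.3 662.9 -30. ]
top square_a 0.49 [ 557.3 -312.3   46.6   44.5  -45.9  557.2 -311.9]
top roundel 0.72 [ 556.7 -312.9   46.7   42.8  -45.2  557.1 -312.7]
top glue_jar 0.52 [424.5 -78.8  23.6  16.6 -89.7 424.6 -78.7]
[(array([437., -76.]), 0.44)]
[(array([429.,  74.]), 0.51)]
scene strip_a 0.66 [572.2 253.3 111.   30.5 -84.8 572.2 251.3]
scene strip_a 0.61 [347.7 -93.3 127.1  33.6 -17.5 360.  -94.7]
scene square_a 0.88 [653.5  32.6  51.4  43.8 -75.8 653.5  32. ]
scene square_a 0.82 [666.  -31.6  50.   41.1 -77.8 666.6 -32.2]
scene roundel 0.73 [ 561.5 -313.1   51.    46.   -38.2  561.4 -313.5]
scene roundel 0.32 [ 563.7 -314.6  135.3  127.8   -4.1  567.2 -318. ]
scene glue_jar 0.52 [439.  -85.2  55.1  26.4 -37.5 439.3 -86. ]
[(array([437., -75.]), 0.63)]
scene wax_jar 0.55 [439.1  67.9  57.5  25.  -49.  439.   68. ]
[(array([421.,  77.]), 0.62)]
```

Both jars are where they started. Carrying the last strip to the left half of the oblong tray.

>>> {"api": "apply_moves", "payload": {"targets": [{"tx":0.006,"ty":0.02,"tz":0,"spin":-3},{"tx":0.015,"ty":0.055,"tz":0,"spin":-8},{"tx":0.025,"ty":0.09,"tz":0,"spin":-13},{"tx":0.035,"ty":0.125,"tz":0,"spin":-18},{"tx":0.045,"ty":0.16,"tz":0,"spin":-23},{"tx":0.055,"ty":0.195,"tz":0,"spin":-28},{"tx":0.065,"ty":0.23,"tz":0,"spin":-33},{"tx":0.075,"ty":0.265,"tz":0,"spin":-38}]}}

```text
t: 46.75
ee_pos: [502.2, 124.6, 67.9]
orientation: [1.484, 2.769, 0.0]
ft_force: [0.6, -0.2, -1.7]
width: 23.7
grasp_force: 30.0
```

>>> {"api": "apply_moves", "payload": {"targets": [{"tx":0.01,"ty":0.04,"tz":0,"spin":-5},{"tx":0.02,"ty":0.08,"tz":0,"spin":-10},{"tx":0.03,"ty":0.12,"tz":0,"spin":-15},{"tx":0.04,"ty":0.16,"tz":0,"spin":-20},{"tx":0.05,"ty":0.195,"tz":0,"spin":-25},{"tx":0.058,"ty":0.22,"tz":0,"spin":-29},{"tx":0.063,"ty":0.2335,"tz":0,"spin":-31},{"tx":0.0635,"ty":0.2375,"tz":0,"spin":-31}]}}

```text
t: 47.55
ee_pos: [565.8, 362.1, 67.6]
orientation: [2.165, 2.277, 0.001]
ft_force: [-0.4, -0.8, -0.1]
width: 23.5
grasp_force: 30.0
```

>>> {"api": "apply_moves", "payload": {"targets": [{"tx":0,"ty":0,"tz":-0.005,"spin":0},{"tx":0,"ty":0,"tz":-0.02,"spin":0},{"tx":0,"ty":0,"tz":-0.035,"spin":0},{"tx":0,"ty":0,"tz":-0.05,"spin":0},{"tx":0,"ty":0,"tz":-0.06,"spin":0},{"tx":0,"ty":0,"tz":-0.065,"spin":0},{"tx":0,"ty":0,"tz":-0.065,"spin":0},{"tx":0,"ty":0,"tz":-0.065,"spin":0}]}}

```text
t: 48.35
ee_pos: [565.8, 360.7, 3.1]
orientation: [2.166, 2.275, 0.001]
ft_force: [1.3, 0.6, -1.9]
width: 23.6
grasp_force: 30.0
```

>>> {"api": "apply_moves", "payload": {"targets": [{"tx":0,"ty":0,"tz":-0.004,"spin":0},{"tx":0,"ty":0,"tz":-0.008,"spin":0},{"tx":0,"ty":0,"tz":-0.012,"spin":0},{"tx":0,"ty":0,"tz":-0.016,"spin":0},{"tx":0,"ty":0,"tz":-0.018,"spin":0},{"tx":0,"ty":0,"tz":-0.0195,"spin":0},{"tx":0,"ty":0,"tz":-0.0195,"spin":0},{"tx":0,"ty":0,"tz":-0.0195,"spin":0}]}}

```text
t: 49.15
ee_pos: [565.6, 360.6, -16.6]
orientation: [2.166, 2.275, 0.0]
ft_force: [0.7, -0.2, -1.5]
width: 23.3
grasp_force: 30.0
```

>>> {"api": "apply_moves", "payload": {"targets": [{"tx":0,"ty":0,"tz":0,"spin":0},{"tx":0,"ty":0,"tz":0,"spin":0},{"tx":0,"ty":0,"tz":0,"spin":0},{"tx":0,"ty":0,"tz":0,"spin":0},{"tx":0,"ty":0,"tz":0,"spin":0},{"tx":0,"ty":0,"tz":0,"spin":0},{"tx":0,"ty":0,"tz":0,"spin":0},{"tx":0,"ty":0,"tz":0,"spin":0}], "gripper": 0}}

```text
t: 49.95
ee_pos: [565.5, 360.5, -16.6]
orientation: [2.166, 2.275, 0.0]
ft_force: [-0.0, -1.1, 0.0]
width: 43.8
grasp_force: 0.0
```

>>> {"api": "apply_moves", "payload": {"targets": [{"tx":0,"ty":0,"tz":0.005,"spin":0},{"tx":0,"ty":0,"tz":0.02,"spin":0},{"tx":0,"ty":0,"tz":0.05,"spin":0},{"tx":0,"ty":0,"tz":0.085,"spin":0},{"tx":-0.04,"ty":0,"tz":0.12,"spin":0},{"tx":-0.08,"ty":0,"tz":0.14,"spin":0},{"tx":-0.12,"ty":0,"tz":0.15,"spin":0},{"tx":-0.15,"ty":0,"tz":0.15,"spin":0}]}}

```text
t: 50.75
ee_pos: [414.4, 361.1, 136.5]
orientation: [2.166, 2.275, 0.006]
ft_force: [0.7, 0.4, 1.0]
width: 43.5
grasp_force: 0.0
```

>>> {"api": "apply_moves", "payload": {"targets": [{"tx":-0.01,"ty":0,"tz":0,"spin":0},{"tx":-0.02,"ty":0,"tz":0,"spin":0},{"tx":-0.03,"ty":0,"tz":0,"spin":0},{"tx":-0.03,"ty":0,"tz":0,"spin":0},{"tx":-0.03,"ty":0,"tz":0,"spin":0},{"tx":-0.03,"ty":0,"tz":0,"spin":0},{"tx":-0.03,"ty":0,"tz":0,"spin":0},{"tx":-0.03,"ty":0,"tz":0,"spin":0}]}}

```text
t: 51.55
ee_pos: [385.8, 360.4, 133.2]
orientation: [-2.167, -2.275, 0.0]
ft_force: [0.1, 0.1, 0.4]
width: 43.9
grasp_force: 0.0
```

```bash
python3 - <<'E'
from h import *
cv2.imwrite("pics/end.png",ctrl.get_image("scene")[:,:,::-1]); ctrl.get_image("top")
for cam in("top","scene"):
 for n,z in[("strip_a",16)]:
  for d in ctrl.outline_of(n,cam): print(cam,n,round(d['score'],2),rect(d,z,cam))
E
```

```text
top strip_a 0.78 [570.6 249.2  95.1  25.6 -86.6 570.5 249.4]
top strip_a 0.63 [564.9 360.9 104.1  29.9 -89.2 564.3 358.8]
scene strip_a 0.83 [573.7 248.7 106.8  29.5 -84.1 573.8 247.5]
scene strip_a 0.73 [568.9 360.8 108.3  26.1 -87.  568.6 358.4]
```

View pics/end.png

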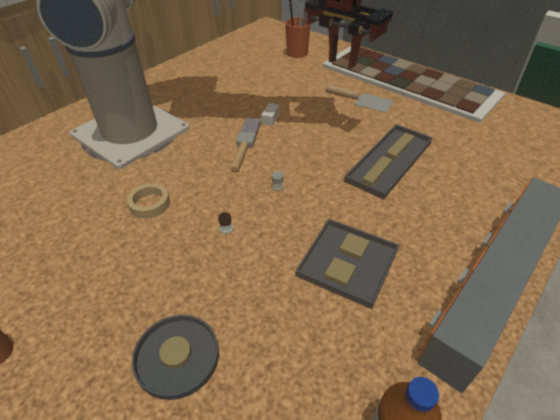

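The final picture shows every piece in its tray: strips at about (379,170) and (401,146), squares at (341,271) and (355,245), and the roundel at (175,351). The jars are standing at (278,180) and (225,222), and the arm is clear.

```bash
python3 -c "
from workcell import ctrl
print(ctrl.close_job())"
```

```text
the job is handed in; nothing more can be done
None
```

I handed the job in at about 52 s of the 112 s limit, but the hand-in returned no verdict: the final pictures show both strips, both squares and the roundel lying flat in their trays, and both jars standing where they started.

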